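# Stopper a perfume flask and hold it in the sprung V-rest for sealing

### The arm

A 6-joint arm with a two-finger parallel gripper is mounted at the origin on the work surface. World frame = base frame: x ahead of the robot, y to its left, z up, the work surface at z = 0. Lengths are in m, angles in rad, forces in N, time in s.
With the tool pointing down it reaches from about 0.275 to 0.725 m from the base axis. Payload 5.6 kg.
Tool frame: the origin (TCP) lies between the finger pads, 19 mm behind the fingertips; this is the grasp point; z points along the fingers, y is the line along which they close (so a half turn about z gives the same grasp; the last joint's range is limited). The gripper opens to 85 mm and grips with 20 to 120 N. Pads are 22 mm wide; open, the fingers measure 114 mm over their backs; the gripper's body (76 mm by 85 mm) begins 54 mm behind the grasp point. The pads swing forward as they close: fully open they stand 13 mm farther back than shut.
Start: joints at [1.574, 0.255, 0.108, 0, -1.424, -0.285], TCP at [0.153, 0.528, 0.25] pointing down, gripper open.
Joint ranges: [-2.95, 2.95], [-1.21, 1.97], [-1.09, 1.5], [-2.87, 1.71], [-2.94, -0.07], [-3.05, 3.05]. Speed limits (rad/s): [2.57, 2.57, 3.14, 3.14, 3.14, 3.14].

### API

Orientations are given as a rotation vector (axis times angle).
In Python, from cell import * gives the robot as it stands.
- The arm moves only by the tool jog_arm, never from a script. Its argument "deltas" is one flat list of numbers, 5 for each row, row after row: the closure, from 0 (fully open) to 1 (shut), then the shift along the tool's x, y, z in m, then the turn about the tool's z in degrees. In form: [gripper, x, y, z, spin, gripper, x, y, z, spin, ...]. A call has 1 to 10 rows; each row shifts and turns the commanded pose from where the row before left it, along the tool's axes as they then stand; what a row does not reach is not made up. A row lasts 1/12 s, in which the tool goes at most 41.7 mm and 7.16 degrees, less where a joint would pass 70% of its speed; a pose out of reach is approached as far as the arm can. A call with a gripper value outside its range is refused whole. The fingers move at their own pace and stop on an object; the grip force is fixed at half the most. Time passes only in rows, so rows that do not move let the fingers close. It gives the time, the measured TCP pose, the force, the opening and the grip force at its end, in the units of the state.
- get_obs(): the state, without advancing time (a new reading comes with each control period).
- read_camera(name): name is "side" or "top" or "wrist"; returns a dict with "pixels" (420x560x3 uint8, blue, green, red), "fx", "fy", "cx", "cy" (pixels), "view" (4x4, takes a point from world to camera coordinates); the wrist camera has in their place "tool_from_camera" (4x4, takes a point from camera to tool coordinates, whose origin is the TCP and whose axes are the flange's). Camera axes: x right, y down, z forward; pixel columns grow to the right and rows downward; lengths in m; the calibration is good to about 2 mm. A picture is of the moment at which its call begins: read the wrist's pose just before it. There is no depth.
- hand_in(): hands the job in; it is judged then, once.
Trained networks look in the newest picture that a camera, given by its name, has taken for a name from the list of things; names that differ only in an ending like _2 or _b are one class to them, and where a whole thing is asked for, a point or a joint stands for the part that bears it (a point fixed in the world has none). Each returns a list of dicts, best first, with "score" (0 to 1); they miss things now and then, are a little off and sometimes report something else, mostly with a low value. They report only what shows in the picture. A call takes as long as a camera call. They do not tell look-alikes from the thing itself.
- recognise(camera, thing): "bbox" ([left, top, right, bottom] in pixels, round what is visible of it).
- spot_point(camera, thing): "at" ([column, row] in pixels: a listed point, or the origin of a listed thing).
The state is a dict: "clock": time; "joints": joint angles; "dq": joint speeds; "tau": joint torques, N m; "tool_pos": TCP position; "eef_rot": TCP orientation; "contact_force": force on the tool from outside, world axes, zero at the start; "ft_torque": the same for the moment, N m; "opening": opening from 0.0 (shut) to 1.0 (fully open); "grasp_force": force on a finger pad.
Only numpy, scipy, OpenCV 4.12 (cv2) and the standard library are available. Lean on these libraries where they do the work, as an engineer would, in place of code of your own. Each camera call takes 0.05 s, during which the arm holds its last target. There are 200 camera calls.

### The job

Take the middle-sized of the three stoppers out of the wooden rack, set it fully home in the neck of the open round flask and let it go. Then take the flask by its body, move it into the sprung V-rest and finish while still holding it there: upright on the bench, in both faces of the V, with a steady push of about 10 N (the V-block pushed back about half of its travel), your fingers below the neck and nothing touching the stopper, so that I can snap the seal clip on from the far side. Do not ram the rest, and leave everything else where it stands.

Things in the scene. Friction and masses are not known exactly. Their poses are not given: they have to be found in the camera images.
- flask: squat round amber glass bottle, the only open one, standing on the bench: body a cylinder 60 mm in diameter up to z = 46, shoulder sloping in from 48 to 54, neck 29 in diameter, lip 34 in diameter from 59 to 64 (the top); 0.2 to 0.42 kg; slides easily on the bench (friction 0.2). Neck bore 20.5 in diameter, 18 deep. Origin: centre of the underside, z up its axis. 80 high with the stopper home
- flask_mouth (a point): centre of the flask's mouth, in the plane of the lip's top, 64 mm above the flask's underside; z up the flask's axis
- stopper_middle: the middle-sized stopper: turned wooden head 34 mm in diameter (as wide as the flask's lip), 16 high; below it a tapered round cork plug 15 long, 19 in diameter at the head, 13 at the foot. Origin: centre of the head's underside; z up through the head. About 30 g. Starts plug down in a hole of the rack. Fully home its origin is at flask_mouth, head resting on the lip
- stopper_small: like the middle stopper, but head 26 mm in diameter, 16 high, plug 13 tapering to 10; stays in the rack. Same origin
- stopper_large: like the middle stopper, but head 44 mm in diameter, 16 high, plug 21.5 tapering to 17; too thick for the flask; stays in the rack. Same origin
- rack: light wooden block fixed to the bench, 60 (x) by 200 (y) by 36 mm high, with three 23.5 mm holes 26 deep in a row along its y axis, at y = -65, 0 and +65 mm; each holds a stopper with its head resting on the top. Origin: centre of its underside
- bracket: frame of the V-rest, behind the V-block: grey bracket bolted to the bench (foot plate 85 x 96 x 8 mm, upright plate 84 wide, 46 high). Origin: on the bench below the crotch line of the unpressed V; x points from the mouth of the V into it (the way to push), y across, z up. Near edge of the foot plate at x = 30 mm, near face of the upright plate at x = 52 mm
- vblock (a joint): how far the aluminium V-block is pushed back along the bracket's +x, in m: 0 (unpressed) to 0.016 (against its stop). Two springs push back with 1.25 N per mm, without preload: 8 mm means 10 N. Almost no friction
- v_crotch (a point): on the moving V-block: middle of the crotch line where the V faces meet, 26 mm above the bench; axes as the bracket's. Faces upright, open to -x at 120 degrees (60 each side of the x axis), from 8 to 44 mm above the bench; the block reaches 33 mm to each side and 16 mm to -x. The flask touches both faces when its axis is 34.6 mm to -x of the crotch
- finished: a finished flask of the same shape, closed with its stopper and a white plastic seal clip round its lip, loose; leave it
- square_a: square amber perfume bottle, 40 by 40 by 88 mm with its black cap, loose; leave it
- square_b: square amber perfume bottle, 40 by 40 by 88 mm with its black cap, loose; leave it
- cup: white mug, 80 mm in diameter and 85 high, loose; leave it
- tape: roll of clear tape lying flat, 90 mm in diameter and 48 high, loose; leave it
- spray: slim aluminium spray bottle with a black cap, 30 mm in diameter and 108 high, loose; leave it
Not all that is in view belongs to the job. Leave any white look-alike of the stopper_middle alone.

How it is judged:
By the outcome, as a careful person would: the job done as asked, in the order asked, and still so for the second after the job is handed in, while the arm keeps its last pose, push and grip.
It also fails if it takes over 61 s, if anything falls off the work surface, if the arm or the gripper's body presses on something with over 40 N, if the wrist force passes 120 N, or if a joint passes its speed limit or range.

## Working session

There is one attempt and no reset: what is moved stays moved. The work goes in short steps, Python scripts to look and compute and a tool call to move; the robot and the scene stay as the last step left them, time stands still between calls to the robot, and variables do not carry over. Pictures are saved under pics/ and viewed, at most 12 in all, crops included, and the job is handed in when it is done.

Besides the shell and the picture viewer there is one more tool, called as name(argument=value, ...), one argument or row to a line, values as JSON. jog_arm: Moves the arm, as the interface text tells. Its arguments: {"type":"object","properties":{"deltas":{"type":"array"}},"required":["deltas"]}

```bash
ls; mkdir -p pics; cat > h.py <<'E'
from cell import *
import numpy as np, cv2
from scipy.spatial.transform import Rotation as R
def pose():
    o=get_obs(); T=np.eye(4); T[:3,:3]=R.from_rotvec(o['eef_rot']).as_matrix(); T[:3,3]=o['tool_pos']; return T
def cam(name,save=None):
    T=pose(); c=read_camera(name)
    c['wc']=T@c['tool_from_camera'] if 'tool_from_camera' in c else np.linalg.inv(c['view'])
    if save: cv2.imwrite('pics/'+save,c['pixels'])
    return c
def ray(c,px,z):
    d=c['wc'][:3,:3]@np.array([(px[0]-c['cx'])/c['fx'],(px[1]-c['cy'])/c['fy'],1]); p=c['wc'][:3,3]
    return p+d*(z-p[2])/d[2]
def proj(c,P):
    q=np.linalg.inv(c['wc'])@np.append(P,1); return [c['fx']*q[0]/q[2]+c['cx'],c['fy']*q[1]/q[2]+c['cy']]
E
python3 - <<'E'
from h import *
np.set_printoptions(precision=4,suppress=True)
print(get_obs())
H={'flask_mouth':.064,'flask':0,'stopper_middle':.036,'stopper_small':.036,'stopper_large':.036,'rack':0,'bracket':0,'v_crotch':.026,'finished':0,'cup':0,'tape':0,'spray':0,'square_a':0}
for n in ('top','side'):
    c=cam(n,n+'.png'); print(n,c['wc'][:3,3])
    for t,z in H.items():
        for r in spot_point(n,t)[:3]: print(t,round(r['score'],2),np.round(r['at']),ray(c,r['at'],z)[:2])
E
```

```text
pics
{'clock': 0.0, 'joints': array([ 1.5736,  0.2558,  0.107 , -0.0005, -1.4239, -0.2846]), 'dq': array([ 0.0005, -0.0008, -0.0003,  0.0011, -0.0002,  0.0019]), 'tau': array([  0.0008, -38.663 ,  23.7937,   5.3649,  -0.0061,   0.    ]), 'tool_pos': array([0.1528, 0.5279, 0.2491]), 'eef_rot': array([ 3.1085, -0.441 , -0.0003]), 'contact_force': array([ 0.1502, -0.3437, -0.8372]), 'ft_torque': array([-0.0106,  0.063 ,  0.0289]), 'grasp_force': 0.0, 'opening': 0.9939417430743351}
top [0.4607 0.0002 1.0914]
flask_mouth 0.91 [252. 251.] [0.4425 0.0658]
flask_mouth 0.42 [361. 188.] [ 0.616  -0.2216]
flask 0.64 [257. 252.] [0.4407 0.0559]
stopper_middle 0.58 [360. 222.] [ 0.5249 -0.2253]
stopper_middle 0.49 [361. 150.] [ 0.7245 -0.2298]
stopper_middle 0.42 [362. 187.] [ 0.6214 -0.2307]
stopper_small 0.44 [334. 191.] [ 0.6086 -0.1557]
stopper_large 0.78 [383. 185.] [ 0.6282 -0.29  ]
rack 0.66 [353. 191.] [ 0.6162 -0.213 ]
bracket 0.65 [201. 180.] [0.6389 0.2173]
bracket 0.36 [361. 187.] [ 0.6263 -0.2366]
bracket 0.36 [419. 229.] [ 0.5107 -0.3996]
v_crotch 0.94 [200. 178.] [0.6397 0.2134]
v_
[... 535 characters left out ...]
.2465]
stopper_middle 0.66 [300. 303.] [ 0.5242 -0.2415]
stopper_middle 0.59 [338. 284.] [ 0.6194 -0.2197]
stopper_small 0.72 [356. 306.] [ 0.6352 -0.2812]
stopper_small 0.63 [321. 266.] [ 0.6007 -0.161 ]
stopper_large 0.61 [356. 308.] [ 0.6354 -0.2845]
rack 0.97 [341. 293.] [ 0.6295 -0.2205]
bracket 0.81 [291. 171.] [0.647  0.2306]
v_crotch 0.77 [294. 168.] [0.6485 0.2129]
finished 0.64 [339. 222.] [ 0.7089 -0.0099]
cup 0.95 [380. 375.] [ 0.6336 -0.4174]
cup 0.65 [289. 168.] [0.6463 0.2487]
cup 0.42 [337. 285.] [ 0.6304 -0.1984]
tape 0.61 [267. 137.] [0.6194 0.4318]
spray 0.78 [263. 382.] [ 0.4104 -0.3686]
square_a 0.78 [310. 382.] [ 0.4981 -0.3917]
square_a 0.58 [228. 145.] [0.4845 0.4202]
```

```bash
python3 - <<'E'
import cv2
a=cv2.imread('pics/top.png')[120:300,100:460]; b=cv2.imread('pics/side.png')[110:330,180:480]
cv2.imwrite('pics/topc.png',cv2.resize(a,None,fx=2.2,fy=2.2)); cv2.imwrite('pics/sidec.png',cv2.resize(b,None,fx=2.6,fy=2.6))
E
```

```text
(no output)
```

View pics/topc.png

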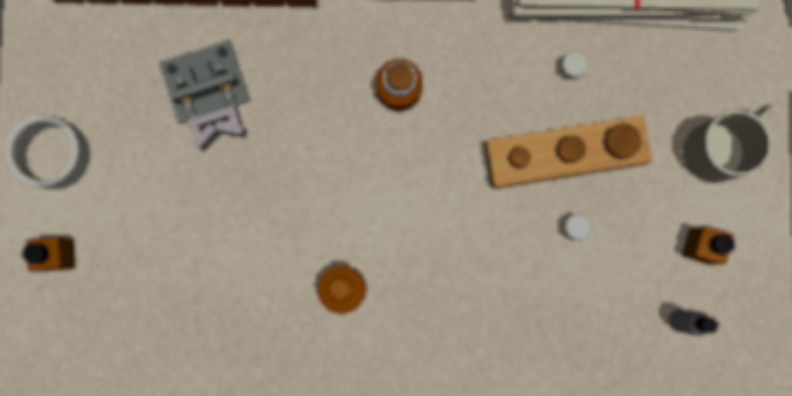

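View pics/sidec.png

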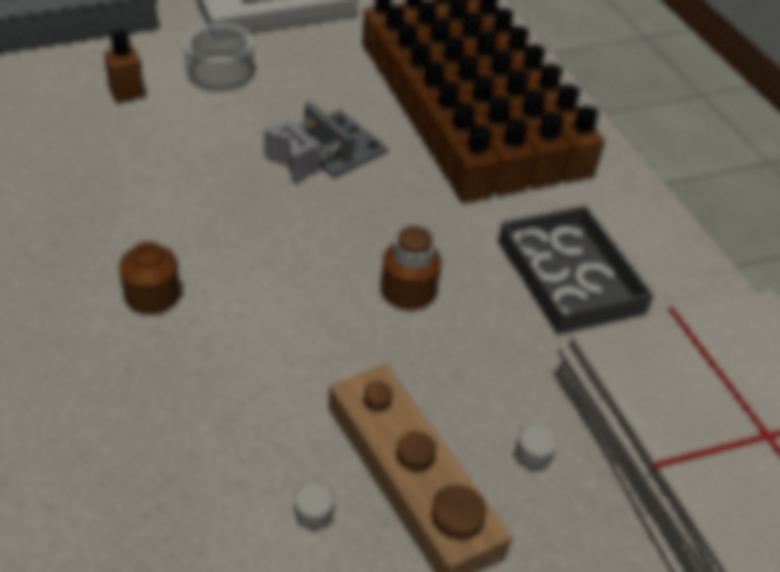

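The top view shows the open flask at full-image (252, 251) with a dark bore. The middle stopper is the centre hole of the rack at (360, 187), with white look-alikes at (361, 150) and (360, 222). The V-rest is at (200, 178), yawed about +17°. I'm moving above the rack.

jog_arm(
  deltas=[0,0.0275,0.025,0,0,0,0.0275,0.025,0,0,0,0.0275,0.025,0,0,0,0.0275,0.025,0,0,0,0.0275,0.025,0,0,0,0.0275,0.025,0,0,0,0.0275,0.025,0,0,0,0.0275,0.025,0,0,0,0.0275,0.025,0,0,0,0.0275,0.025,0,0],
)

```text
clock: 2.23
tool_pos: [0.348, 0.21, 0.2503]
eef_rot: [-3.11, 0.44, -0.001]
contact_force: [0.4, 1.0, -0.1]
opening: 0.996
grasp_force: 0.0
```

jog_arm(
  deltas=[0,0.0275,0.025,0,0,0,0.0275,0.025,0,0,0,0.0275,0.025,0,0,0,0.0275,0.025,0,0,0,0.0275,0.025,0,0,0,0.0275,0.025,0,0,0,0.0275,0.025,0,0,0,0.0275,0.025,0,0,0,0.0275,0.025,0,0,0,0.0275,0.025,0,0],
)

```text
clock: 3.07
tool_pos: [0.5429, -0.1068, 0.25]
eef_rot: [-3.11, 0.441, -0.0]
contact_force: [0.0, 1.1, -0.2]
opening: 1.004
grasp_force: 0.0
```

jog_arm(
  deltas=[0,0.027,0.024,0.01,0,0,0.027,0.024,0.01,0,0,0.027,0.024,0.01,0,0,0,0,0.01,6.5,0,0,0,0.01,6.5,0,0,0,0,6.5,0,0,0,0,6.5,0,0,0,0,6.5,0,0,0,0,6.5,0,0,0,0,6.5],
)

```text
clock: 3.9
tool_pos: [0.6, -0.1966, 0.1998]
eef_rot: [2.693, -1.617, -0.0]
contact_force: [-0.6, 0.7, -0.6]
opening: 1.003
grasp_force: 0.0
```

jog_arm(
  deltas=[0,0,0,0,6.5,0,0,0,0,6.5,0,0,0,0,6.5,0,0,0,0,0,0,0,0,0,0],
)

```text
clock: 4.32
tool_pos: [0.6, -0.1966, 0.1999]
eef_rot: [2.39, -2.039, -0.0]
contact_force: [0.3, 0.2, -0.1]
opening: 0.999
grasp_force: 0.0
```

```bash
cat > look.py <<'E'
from h import *; import sys
np.set_printoptions(precision=4,suppress=True)
T=pose(); print(T[:3,3],'yaw x',np.degrees(np.arctan2(T[1,0],T[0,0])),get_obs()['joints'])
c=cam('wrist',sys.argv[1])
for a in sys.argv[2:]:
    t,z=a.split(':')
    for r in spot_point('wrist',t)[:3]:
        p=ray(c,r['at'],float(z)); print(t,round(r['score'],2),np.round(r['at']),p[:2],'tool d',(T[:3,:3].T@(p-T[:3,3])))
    for r in recognise('wrist',t)[:3]:
        print('  bb',round(r['score'],2),np.round(r['bbox']))
E
python3 look.py w1.png stopper_middle:.036 stopper_large:.036 stopper_small:.036
```

```text
[ 0.6    -0.1966  0.1999] yaw x -80.95244337442007 [-0.0696  0.434   0.2399  0.     -1.3768  0.2275]
stopper_middle 0.71 [270. 170.] [ 0.6201 -0.2209] tool d [ 0.0272 -0.0161  0.1639]
stopper_middle 0.63 [363. 172.] [ 0.5298 -0.2331] tool d [0.025  0.075  0.1639]
stopper_middle 0.57 [163. 141.] [ 0.7234 -0.233 ] tool d [ 0.0554 -0.1162  0.1639]
  bb 0.95 [252. 155. 288. 192.]
  bb 0.65 [141. 122. 180. 160.]
  bb 0.55 [348. 152. 385. 189.]
stopper_large 0.62 [268.  98.] [ 0.6311 -0.2861] tool d [ 0.0933 -0.0166  0.1639]
  bb 0.56 [243.  69. 296. 123.]
stopper_small 0.75 [274. 230.] [ 0.6073 -0.1591] tool d [-0.0359 -0.0132  0.1639]
  bb 0.74 [258. 221. 288. 250.]
```

jog_arm(
  deltas=[0,0.0135,-0.008,0.0,0,0,0.0135,-0.0085,0.01,0,0,0,0,0.03,0,0,0,0,0.02,0,0,0,0,0,0],
)

```text
clock: 5.08
tool_pos: [0.6178, -0.22, 0.1345]
eef_rot: [2.383, -2.042, -0.014]
contact_force: [-0.2, 0.4, -1.4]
opening: 1.0
grasp_force: 0.0
```

```bash
python3 look.py w2.png stopper_middle:.036
```

```text
[ 0.6178 -0.22    0.1345] yaw x -81.1732326591122 [-0.1055  0.5205  0.2118 -0.0022 -1.2714  0.2602]
stopper_middle 0.95 [284. 217.] [ 0.619  -0.2213] tool d [ 0.0019 -0.0018  0.0985]
stopper_middle 0.78 [149. 179.] [ 0.7245 -0.236 ] tool d [ 0.0327 -0.1038  0.0975]
stopper_middle 0.61 [394. 211.] [ 0.5338 -0.2391] tool d [0.0065 0.0851 0.0992]
  bb 0.92 [262. 196. 306. 242.]
  bb 0.68 [270. 276. 301. 311.]
  bb 0.61 [374. 193. 423. 238.]
```

View pics/w2.png

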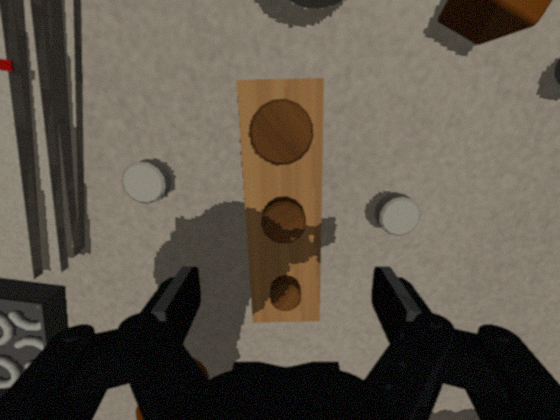

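The centre stopper is at (284, 219), midway between the pads, and the white look-alikes are clear of the fingers. I'm going down.

jog_arm(
  deltas=[0,0.002,-0.002,0.02,0,0,0,0,0.025,0,0,0,0,0.02,0,0,0,0,0.014,0,0,0,0,0,0,0,0,0,0,0],
)

```text
clock: 5.73
tool_pos: [0.6235, -0.2226, 0.0625]
eef_rot: [-2.387, 2.042, -0.003]
contact_force: [0.2, -0.2, 0.7]
opening: 1.0
grasp_force: 0.0
```

jog_arm(
  deltas=[0,0,0.003,0.004,0,0,0,0,0,0,0.4,0,0,0,0,0.6,0,0,0,0,0.7,0,0,0,0,0.8,0,0,0,0,0.8,0,0,0,0,0.8,0,0,0,0,0.8,0,0,0,0],
)

```text
clock: 6.48
tool_pos: [0.6202, -0.223, 0.0577]
eef_rot: [-2.386, 2.043, -0.002]
contact_force: [-0.5, -0.3, 4.1]
opening: 0.365
grasp_force: 59.8
```

jog_arm(
  deltas=[0.8,0,0,-0.01,0,0.8,0,0,-0.03,0,0.8,0,0,-0.035,0,0.8,0,0,-0.035,0,0.8,0,0,0,-7,0.8,0,0,0,-7,0.8,0,0,0,-7,0.8,0,0,0,-7,0.8,0,0,0,-7,0.8,0,0,0,-7],
)

```text
clock: 7.32
tool_pos: [0.6195, -0.2228, 0.1672]
eef_rot: [-2.963, 1.044, 0.001]
contact_force: [0.4, -0.6, -0.7]
opening: 0.366
grasp_force: 59.6
```

jog_arm(
  deltas=[0.8,0,0,0,-7,0.8,0,0,0,-7,0.8,0,0,0,-7,0.8,0,0,0,-7,0.8,0,0,0,-7,0.8,0,0,0,-7,0.8,0,0,0,-7,0.8,0,0,0,-7,0.8,0,0,0,0],
)

```text
clock: 8.07
tool_pos: [0.6195, -0.2228, 0.1671]
eef_rot: [-3.106, -0.467, 0.001]
contact_force: [0.5, -0.8, -0.4]
opening: 0.366
grasp_force: 59.6
```

```bash
python3 look.py w3.png stopper_middle:.15; python3 -c "
from h import *
T=pose();print(T[:3,:3].T@(np.array([.445,.064,T[2,3]])-T[:3,3]),get_obs()['opening'],get_obs()['grasp_force'])"
```

```text
[ 0.6195 -0.2228  0.1671] yaw x 17.099223478835597 [-0.1086  0.5022  0.2652 -0.0002 -1.3344  1.9779]
stopper_middle 0.98 [332.  82.] [ 0.7141 -0.2152] tool d [0.0926 0.0205 0.0171]
stopper_middle 0.78 [286. 268.] [ 0.6207 -0.2227] tool d [0.0011 0.0003 0.0171]
  bb 0.91 [258. 242. 318. 314.]
  bb 0.73 [314.  59. 356. 105.]
[-8.52232990e-02 -3.24850697e-01  6.85473886e-05] 0.36565851076057654 59.56178182619624
```

View pics/w3.png

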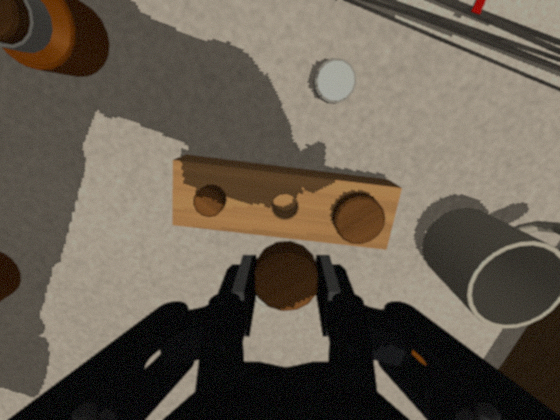

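The stopper is held centrally between the pads at (286, 270), and its rack hole (285, 205) is empty. I'm moving to just short of the flask.

jog_arm(
  deltas=[0.8,-0.015,-0.036,0,0,0.8,-0.015,-0.036,0,0,0.8,-0.015,-0.036,0,0,0.8,-0.015,-0.036,0,0,0.8,-0.015,-0.036,0,0,0.8,-0.015,-0.036,0,0,0.8,-0.015,-0.036,0,0,0.8,-0.015,-0.036,0,0,0.8,-0.015,-0.036,0,0,0.8,0,0,0,0],
)

```text
clock: 9.05
tool_pos: [0.3933, 0.0517, 0.1674]
eef_rot: [-3.105, -0.464, -0.001]
contact_force: [-0.1, -0.3, 0.1]
opening: 0.363
grasp_force: 59.7
```

jog_arm(
  deltas=[0.8,0,0,0.01,0,0.8,0,0,0.01,0,0.8,0,0,0,0,0.8,0,0,0,0],
)

```text
clock: 9.38
tool_pos: [0.3964, 0.0479, 0.1471]
eef_rot: [3.108, 0.458, -0.001]
contact_force: [0.6, -0.2, 0.5]
opening: 0.367
grasp_force: 59.7
```

```bash
python3 look.py w4.png flask_mouth:.064 v_crotch:.026 bracket:0
python3 - <<'E'
from h import *
for n in('top','side'):
    c=cam(n)
    for t in('flask_mouth','v_crotch'):
        for r in spot_point(n,t)[:1]: print(n,t,r['score'],ray(c,r['at'],.064 if t[0]=='f' else .026))
E
```

```text
[0.3964 0.0479 0.1471] yaw x 16.763258063867585 [ 0.5174  0.0183 -0.4429  0.0001 -1.1103  1.3459]
flask_mouth 0.7 [290. 160.] [0.4441 0.0591] tool d [0.049 0.003 0.083]
  bb 0.7 [250. 118. 327. 198.]
  bb 0.55 [250. 118. 328. 197.]
top flask_mouth 0.79 [0.44224866 0.06288675 0.064     ]
top v_crotch 0.81 [0.64029976 0.21040022 0.026     ]
side flask_mouth 0.75 [0.44635537 0.05943362 0.064     ]
side v_crotch 0.9 [0.63459349 0.21048314 0.026     ]
```

View pics/w4.png

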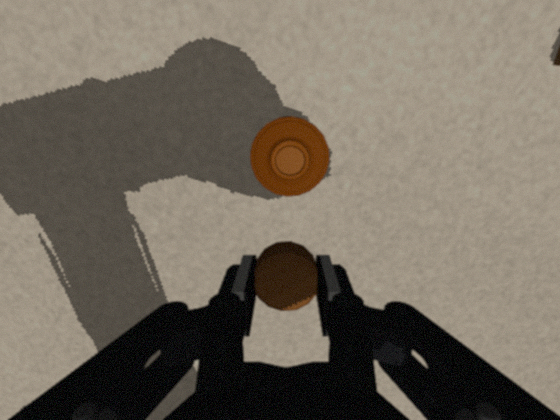

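The flask mouth is at (290, 160), about 48 mm ahead in tool x, and the stopper is still held at (286, 275).

jog_arm(
  deltas=[0.8,0.024,0.0015,0,0,0.8,0.024,0.0012,0,0,0.8,0,0,0.02,0,0.8,0,0,0.018,0,0.8,0,0,0,0,0.8,0,0,0,0],
)

```text
clock: 10.53
tool_pos: [0.4428, 0.059, 0.1086]
eef_rot: [3.107, 0.46, -0.004]
contact_force: [-0.4, 0.2, 0.3]
opening: 0.367
grasp_force: 59.7
```

```bash
python3 - <<'E'
from h import *
T=pose();print(T[:3,3])
for n in('top','side'):
    c=cam(n,n+'2.png')
    print(n,proj(c,T[:3,3]-[0,0,.0217]),proj(c,[.4441,.0591,.064]), [r['at'] for r in spot_point(n,'flask')[:1]])
i=cv2.imread('pics/side2.png');cv2.imwrite('pics/s2c.png',cv2.resize(i[150:260,170:310],None,fx=5,fy=5))
E
```

```text
[0.44277882 0.05900226 0.10857217]
top [np.float64(253.67373607397224), np.float64(251.46601677681946)] [np.float64(254.1616191453871), np.float64(250.80881853963464)] []
side [np.float64(234.18923796945688), np.float64(200.04220917117772)] [np.float64(235.46430267880228), np.float64(206.35436847189797)] [[238.9, 220.6]]
```

View pics/s2c.png

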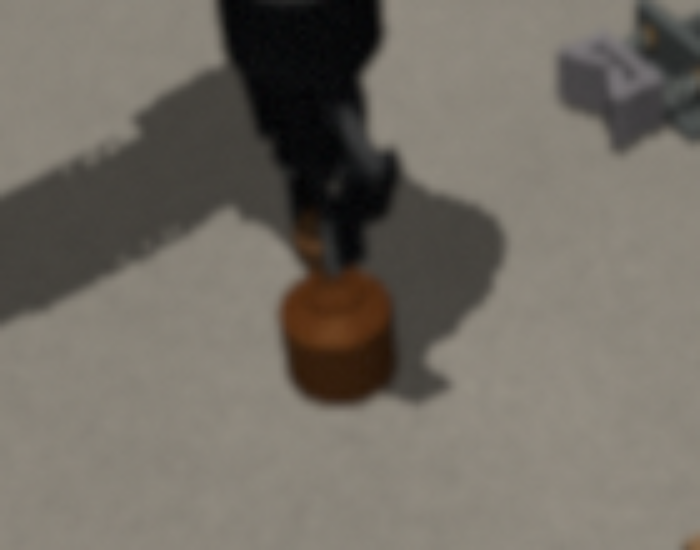

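The side view shows the plug over the flask, with the flask axis (full-image column ~237) about 2 mm to +x of the plug. I'm nudging that way and inserting.

jog_arm(
  deltas=[0.8,0.002,-0.0005,0,0,0.8,0,0,0.005,0,0.8,0,0,0.003,0,0.8,0,0,0,0],
)

```text
clock: 11.07
tool_pos: [0.4446, 0.0603, 0.1002]
eef_rot: [3.108, 0.46, -0.002]
contact_force: [0.1, 0.4, -0.7]
opening: 0.368
grasp_force: 59.7
```

jog_arm(
  deltas=[0.8,0,0,0.003,0,0.8,0,0,0.003,0,0.8,0,0,0.002,0,0.8,0,0,0,0],
)

```text
clock: 11.4
tool_pos: [0.4447, 0.0603, 0.0924]
eef_rot: [3.107, 0.46, -0.002]
contact_force: [0.0, 0.2, 0.6]
opening: 0.365
grasp_force: 59.7
```

jog_arm(
  deltas=[0.8,0,0,0.003,0,0.8,0,0,0.002,0,0.8,0,0,0.001,0,0.8,0,0,0,0],
)

```text
clock: 11.73
tool_pos: [0.4449, 0.0604, 0.0867]
eef_rot: [3.108, 0.46, -0.001]
contact_force: [-0.5, 0.2, 0.1]
opening: 0.364
grasp_force: 59.7
```

jog_arm(
  deltas=[0.8,0,0,0.001,0,0.8,0,0,0.0005,0,0.8,0,0,0,0],
)

```text
clock: 11.98
tool_pos: [0.4451, 0.0604, 0.0856]
eef_rot: [3.107, 0.461, 0.0]
contact_force: [-0.9, 0.1, 1.7]
opening: 0.366
grasp_force: 59.9
```

jog_arm(
  deltas=[0.8,0,0,0.001,0,0.8,0,0,0,0,0.8,0,0,0,0],
)

```text
clock: 12.23
tool_pos: [0.4457, 0.0604, 0.0856]
eef_rot: [3.107, 0.461, 0.002]
contact_force: [-3.3, -0.4, 8.4]
opening: 0.365
grasp_force: 60.6
```

Contact at the expected height, so the stopper is home. I'm easing off, opening and rising.

jog_arm(
  deltas=[0.8,0,0,-0.0008,0,0.55,0,0,0,0,0.4,0,0,0,0,0.2,0,0,0,0,0,0,0,0,0,0,0,0,0,0,0,0,0,-0.02,0,0,0,0,-0.03,0,0,0,0,-0.03,0,0,0,0,0,0],
)

```text
clock: 13.07
tool_pos: [0.4484, 0.0612, 0.171]
eef_rot: [-3.107, -0.462, -0.016]
contact_force: [0.6, 0.4, 0.8]
opening: 1.001
grasp_force: 0.0
```

jog_arm(
  deltas=[0,-0.02,0,-0.01,0,0,-0.02,0,0,0,0,0,0,0,0,0,0,0,0,0],
)

```text
clock: 13.4
tool_pos: [0.4064, 0.0488, 0.1754]
eef_rot: [-3.107, -0.461, -0.001]
contact_force: [0.2, 0.6, 0.2]
opening: 1.002
grasp_force: 0.0
```

```bash
python3 look.py w5.png stopper_middle:.064 flask:0 v_crotch:.026
python3 - <<'E'
from h import *
a=cv2.imread('pics/w5.png'); c=cam('side'); b=c['pixels'][130:270,170:330]
for t in ('flask','stopper_middle','v_crotch'): 
    for r in spot_point('side',t)[:2]: print(t,r['score'],ray(c,r['at'],{'flask':0,'stopper_middle':.064,'v_crotch':.026}[t]))
b=cv2.resize(b,(480,420),interpolation=cv2.INTER_CUBIC); a=cv2.resize(a,(560,420))
m=np.hstack([a[:,130:450],b]); cv2.imwrite('pics/m5.png',m)
E
```

```text
[0.4064 0.0488 0.1754] yaw x 16.868997571823417 [ 0.5061  0.0136 -0.3699 -0.0001 -1.1863  1.3591]
stopper_middle 0.65 [285. 168.] [0.4435 0.0605] tool d [ 0.0388 -0.0004  0.1115]
  bb 0.7 [263. 147. 308. 194.]
flask 0.62 [286. 158.] [0.4421 0.059 ] tool d [0.037  0.0006 0.1755]
  bb 0.6 [251. 124. 321. 199.]
flask 0.4 [ 0.41265382 -0.36821693  0.        ]
stopper_middle 0.69 [ 0.70923623 -0.25958278  0.064     ]
stopper_middle 0.54 [0.44564305 0.06386853 0.064     ]
v_crotch 0.66 [ 0.4955161 -0.4005944  0.026    ]
v_crotch 0.62 [0.63814678 0.2213896  0.026     ]
```

View pics/m5.png

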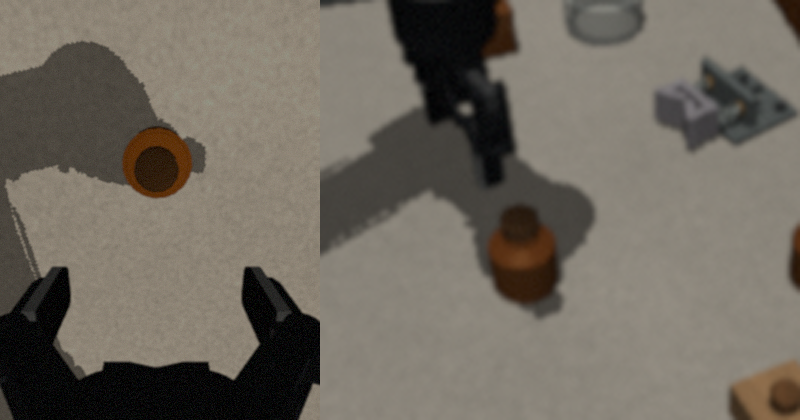

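The stopper sits upright and flush in the flask: concentric at (156, 168) in the wrist crop, flush in the side view. Next is a close look at the V-rest to get its pose.

jog_arm(
  deltas=[0,0.0365,-0.0147,0,0,0,0.0365,-0.0147,0,0,0,0.0365,-0.0147,0,0,0,0.0365,-0.0147,0,0,0,0.0365,-0.0147,0,0,0,0.0365,-0.0147,0,0,0,0,0,0,0,0,0,0,0,0,0,0,0,0,0],
)

```text
clock: 14.7
tool_pos: [0.5907, 0.1967, 0.1745]
eef_rot: [3.107, 0.46, -0.002]
contact_force: [0.2, 0.5, -0.2]
opening: 1.004
grasp_force: 0.0
```

```bash
python3 look.py w6.png v_crotch:.026 bracket:0
```

```text
[0.5907 0.1967 0.1745] yaw x 16.858060667744844 [ 0.572   0.4288  0.1668  0.     -1.3102  1.293 ]
v_crotch 0.83 [279. 149.] [0.6362 0.2163] tool d [ 0.0494 -0.0056  0.1485]
v_crotch 0.22 [ 58. 230.] [0.4975 0.4021] tool d [-0.0295 -0.2237  0.1485]
  bb 0.89 [233.  44. 316. 165.]
  bb 0.22 [548. 273. 557. 294.]
bracket 0.64 [280. 142.] [0.6394 0.2165] tool d [ 0.0526 -0.0049  0.1745]
  bb 0.66 [216.   3. 329. 166.]
  bb 0.41 [332. 323. 386. 374.]
```

View pics/w6.png

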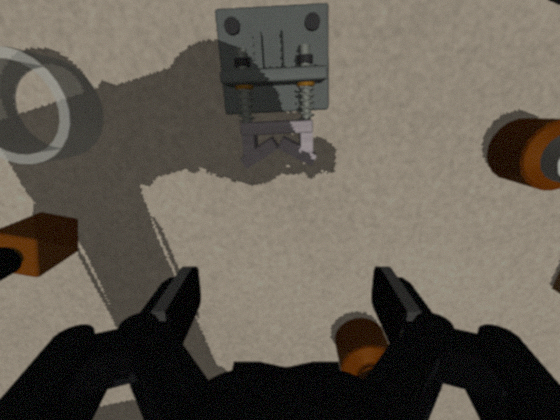

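```bash
python3 - <<'E'
from h import *
a=cv2.imread('pics/w6.png')[0:180,205:345]
a=cv2.convertScaleAbs(a,alpha=1.8)
cv2.imwrite('pics/w6c.png',cv2.resize(a[80:180],(784,560),interpolation=cv2.INTER_CUBIC))
c=cam('wrist')
np.set_printoptions(precision=4,suppress=True)
for p,z in [((217,11),.008),((328,4),.008),((224,115),.008),((327,109),.008),((221,83),.046),((327,79),.046)]: print(p,ray(c,p,z))
E
```

```text
(217, 11) [0.7293 0.2988 0.008 ]
(328, 4) [0.7612 0.2104 0.008 ]
(224, 115) [0.649  0.2741 0.008 ]
(327, 109) [0.6818 0.1836 0.008 ]
(221, 83) [0.6741 0.2746 0.046 ]
(327, 79) [0.701  0.1955 0.046 ]
```

View pics/w6c.png

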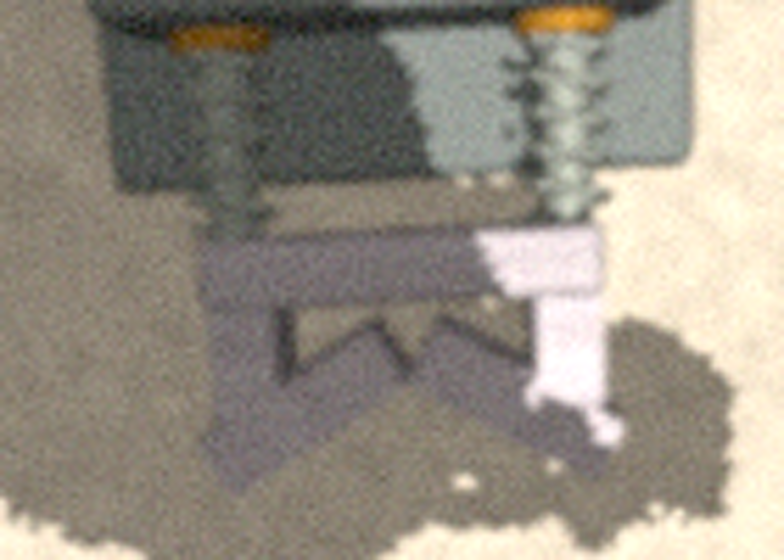

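The zoom shows the V's crotch at full-image (277.3, 148.8) and its front corners at (248, 167.5) and (312, 163). The foot-plate edge measures 96 mm, as given, and yields a bracket yaw of 19.9°.

```bash
python3 - <<'E'
from h import *
c=cam('wrist');np.set_printoptions(precision=4,suppress=True)
k=ray(c,(277.3,148.8),.044); a=ray(c,(247.9,167.5),.044); b=ray(c,(312.1,163),.044)
y=np.radians(19.9); u=np.array([np.cos(y),np.sin(y),0]); v=np.array([-u[1],u[0],0])
print(k,a,b,np.linalg.norm(a-b),np.degrees(np.arctan2(*(a-b)[1::-1]))-90,(a+b)/2+.016*u)
T=pose(); 
F=np.array([.4445,.060,T[2,3]]); print('to flask',T[:3,:3].T@(F-T[:3,3]))
for K in (k,np.array([.6372,.2186,0])): print('goal just touching',K-.0346*u,'lat',v@K,'along',u@K)
E
```

```text
[0.6377 0.2179 0.044 ] [0.615  0.2378 0.044 ] [0.6347 0.1858 0.044 ] 0.05554860248667996 20.771965871062122 [0.6399 0.2172 0.044 ]
to flask [-0.1793  0.0883 -0.0002]
goal just touching [0.6051 0.2061 0.044 ] lat -0.012186454653025869 along 0.6737428534424093
goal just touching [0.6047 0.2068 0.    ] lat -0.011342864831277971 along 0.6735585642076117
```

jog_arm(
  deltas=[0,0,0,0,-3.1,0,-0.0368,0.0157,0,0,0,-0.0368,0.0157,0,0,0,-0.0368,0.0157,0,0,0,-0.0368,0.0157,0,0,0,-0.0368,0.0157,0,0,0,0,0,0,0,0,0,0,0.03,0,0,0,0,0.02,0,0,0,0,0,0],
)

```text
clock: 15.88
tool_pos: [0.4418, 0.0592, 0.1223]
eef_rot: [3.094, 0.542, -0.009]
contact_force: [-0.5, 0.0, -1.1]
opening: 0.999
grasp_force: 0.0
```

jog_arm(
  deltas=[0,0,0,0,0,0,0,0,0,0,0,0,0,0,0],
)

```text
clock: 16.13
tool_pos: [0.4457, 0.0606, 0.1268]
eef_rot: [-3.094, -0.545, -0.004]
contact_force: [0.6, 0.2, 0.5]
opening: 0.999
grasp_force: 0.0
```

```bash
python3 look.py w7.png stopper_middle:.072 flask:.03
```

```text
[0.4457 0.0606 0.1268] yaw x 19.976289560174365 [ 0.4859  0.1363 -0.3689  0.0006 -1.0629  1.4332]
stopper_middle 0.72 [286. 239.] [0.4476 0.0608] tool d [0.0017 0.0004 0.0548]
  bb 0.76 [261. 220. 310. 273.]
flask 0.87 [286. 215.] [0.4501 0.0619] tool d [0.0043 0.0003 0.0968]
  bb 0.61 [244. 180. 327. 263.]
```

jog_arm(
  deltas=[0,0.0005,0,0.025,0,0,0,0,0.03,0,0,0,0,0.025,0,0,0,0,0.01,0,0,0,0,0,0,0,0,0,0,0],
)

```text
clock: 16.88
tool_pos: [0.4453, 0.0603, 0.0354]
eef_rot: [3.093, 0.545, -0.001]
contact_force: [-0.1, -0.1, 1.4]
opening: 1.003
grasp_force: 0.0
```

jog_arm(
  deltas=[0,0,0,0.004,0,0.1,0,0,0,0,0.2,0,0,0,0,0.3,0,0,0,0,0.5,0,0,0,0,0.5,0,0,0,0,0.5,0,0,0,0],
)

```text
clock: 17.47
tool_pos: [0.4459, 0.0606, 0.0324]
eef_rot: [-3.094, -0.545, -0.003]
contact_force: [-1.4, 0.1, 5.8]
opening: 0.687
grasp_force: 64.6
```

jog_arm(
  deltas=[0.6,0.011,-0.0055,0,0,0.6,0.0225,-0.011,0,0,0.6,0.0225,-0.011,0,0,0.6,0.0225,-0.011,0,0,0.6,0.0225,-0.011,0,0,0.6,0.0225,-0.011,0,0,0.6,0.0225,-0.011,0,0,0.6,0.0225,-0.0105,0,0,0.6,0,0,0,0,0.6,0,0,0,0],
)

```text
clock: 18.3
tool_pos: [0.5778, 0.1967, 0.0325]
eef_rot: [-3.093, -0.546, -0.007]
contact_force: [1.2, 0.7, 4.3]
opening: 0.692
grasp_force: 66.0
```

jog_arm(
  deltas=[0.6,0,0,0,0,0.6,0,0,0,0,0.6,0,0,0,0],
)

```text
clock: 18.55
tool_pos: [0.5761, 0.195, 0.0325]
eef_rot: [-3.093, -0.544, -0.004]
contact_force: [0.9, 1.8, 4.7]
opening: 0.69
grasp_force: 66.1
```

```bash
python3 look.py w8.png v_crotch:.026 stopper_middle:.064; python3 -c "
from h import *
T=pose();K=np.array([.6375,.2182,0]);y=np.radians(19.9);u=np.array([np.cos(y),np.sin(y),0]);v=np.array([-u[1],u[0],0]);d=K-T[:3,3]
print('along',u@d,'lat(+y bracket)',v@d,get_obs()['contact_force'])
i=cv2.imread('pics/w8.png');cv2.imwrite('pics/w8.png',cv2.convertScaleAbs(i,alpha=1.6))"
```

```text
[0.5761 0.195  0.0325] yaw x 19.9591450274888 [ 0.5833  0.5144 -0.0839  0.0005 -0.9701  1.3356]
v_crotch 0.75 [281. 146.] [0.638  0.2192] tool d [ 0.0664 -0.0016  0.0066]
  bb 0.85 [200.  16. 371. 194.]
stopper_middle 0.7 [283. 340.] [0.5737 0.1947] tool d [-0.0023 -0.0006 -0.0315]
  bb 0.85 [236. 301. 334. 368.]
along 0.06572518266078167 lat(+y bracket) 0.0009377802340879149 [1.27947079 1.39493021 4.88720676]
```

View pics/w8.png

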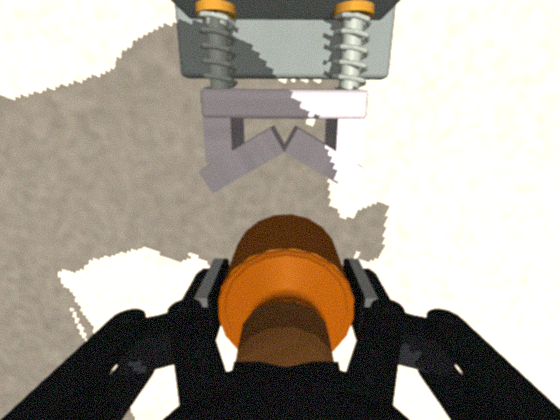

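The V is straight ahead: its crotch at (284, 150) lines up with the flask axis at ~(286). I'm approaching gently.

jog_arm(
  deltas=[0.6,0.006,-0.0006,0,0,0.6,0.006,0,0,0,0.6,0.005,0,0,0,0.6,0.004,0,0,0,0.6,0.003,0,0,0,0.6,0.002,0,0,0,0.6,0.001,0,0,0,0.6,0,0,0,0,0.6,0,0,0,0],
)

```text
clock: 19.55
tool_pos: [0.6002, 0.2038, 0.0325]
eef_rot: [3.094, 0.544, -0.0]
contact_force: [-2.0, -0.1, 8.1]
opening: 0.691
grasp_force: 66.5
```

jog_arm(
  deltas=[0.6,0.001,0,0,0,0.6,0.001,0,0,0,0.6,0.001,0,0,0,0.6,0.001,0,0,0,0.6,0.001,0,0,0,0.6,0.001,0,0,0,0.6,0,0,0,0,0.6,0,0,0,0],
)

```text
clock: 20.22
tool_pos: [0.6057, 0.2058, 0.0325]
eef_rot: [3.094, 0.544, -0.001]
contact_force: [-2.4, -0.9, 8.1]
opening: 0.688
grasp_force: 66.6
```

jog_arm(
  deltas=[0.6,0.001,0,0,0,0.6,0.001,0,0,0,0.6,0.001,0,0,0,0.6,0.001,0,0,0,0.6,0,0,0,0,0.6,0,0,0,0],
)

```text
clock: 20.72
tool_pos: [0.6087, 0.2068, 0.0325]
eef_rot: [3.093, 0.544, -0.003]
contact_force: [-4.9, -1.4, 10.6]
opening: 0.692
grasp_force: 66.6
```

```bash
cat > f.py <<'E'
from h import *
y=np.radians(19.9);u=np.array([np.cos(y),np.sin(y),0]);v=np.array([-u[1],u[0],0]);K=np.array([.6375,.2182,0])
F=[];P=[]
for i in range(6):
    cam('wrist' if i else 'wrist','z.png'); o=get_obs(); F.append(o['contact_force']);P.append(o['tool_pos'])
f=np.mean(F,0);p=np.mean(P,0); print('F along,lat,z',u@f,v@f,f[2],'press est',u@(p-K)+.0346,'lat',v@(p-K),o['clock'],o['opening'],'rot',R.from_rotvec(o['eef_rot']).as_matrix()[:,2])
for n in('wrist','top','side'):
    c=cam(n)
    for r in spot_point(n,'v_crotch')[:1]: print(n,r['score'],u@(ray(c,r['at'],.026)-K),v@(ray(c,r['at'],.026)-K))
E
python3 f.py
```

```text
F along,lat,z -4.865648513688156 0.05256766020169512 10.448598010769908 press est 0.0036882128361007405 lat -0.0009211925884348507 21.0167 0.6899299356446889 rot [-0.00181764 -0.00130237 -0.9999975 ]
wrist 0.92 0.0029264361241204545 0.00017730028925167006
top 0.51 -0.007332825354673711 0.0013090189195823015
side 0.46 -0.005641280277878656 -0.006648288839630909
```

jog_arm(
  deltas=[0.6,0.001,0,-0.0007,0,0.6,0.001,0,0,0,0.6,0.001,0,0,0,0.6,0.0005,0,0,0,0.6,0,0,0,0,0.6,0,0,0,0],
)

```text
clock: 21.82
tool_pos: [0.6107, 0.2075, 0.0325]
eef_rot: [3.093, 0.543, -0.008]
contact_force: [-7.2, -2.1, 10.0]
opening: 0.69
grasp_force: 66.7
```

```bash
python3 f.py
```

```text
F along,lat,z -8.006201717313218 0.36032697971652317 10.603952049715314 press est 0.005775932721679821 lat -0.0009352095919991348 22.1167 0.6863258817903614 rot [-0.00473417 -0.00233384 -0.99998607]
wrist 0.62 0.0045128639208941 0.0004640807183461078
top 0.56 0.010295336790279927 0.008010960793890678
side 0.52 0.0013721221966718732 -0.008785716353667362
```

jog_arm(
  deltas=[0.6,0.001,0,-0.0006,0,0.6,0.001,0,0,0,0.6,0.0008,0,0,0,0.6,0,0,0,0,0.6,0,0,0,0],
)

```text
clock: 22.83
tool_pos: [0.6124, 0.2081, 0.0326]
eef_rot: [3.093, 0.542, -0.012]
contact_force: [-9.4, -2.6, 10.0]
opening: 0.69
grasp_force: 66.7
```

```bash
python3 f.py; python3 -c "
import cv2;i=cv2.imread('pics/z.png');cv2.imwrite('pics/last.png',cv2.convertScaleAbs(i,alpha=1.7))"
```

```text
F along,lat,z -9.501365704739852 0.7738090204052721 9.93711447742106 press est 0.007556434323464076 lat -0.000949184844902402 23.1333 0.6891910273454644 rot [-0.00692959 -0.00313382 -0.99997108]
wrist 0.85 0.007079260017674414 0.0012098447948837416
top 0.6 0.012317820939329219 0.001867317848333065
side 0.67 0.012509924545980149 0.002109174472329003
```

View pics/last.png

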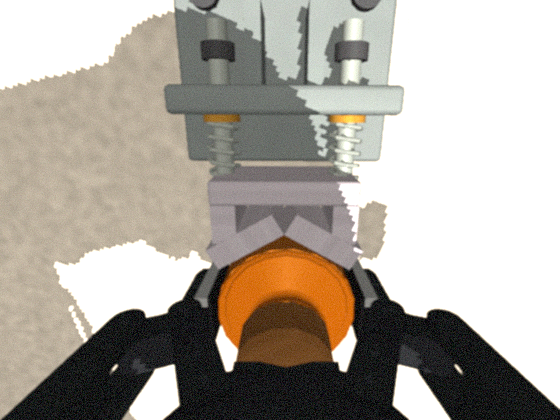

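The flask is seated in both V faces, the springs are compressed, and the fingers are on the body, clear of the stopper at (286, 335). One last small push, then I'll check it holds steady.

jog_arm(
  deltas=[0.6,0.0006,0,0,0,0.6,0,0,0,0,0.6,0,0,0,0,0.6,0,0,0,0,0.6,0,0,0,0,0.6,0,0,0,0],
)

```text
clock: 23.93
tool_pos: [0.6127, 0.2082, 0.0326]
eef_rot: [3.092, 0.542, -0.012]
contact_force: [-9.8, -2.3, 10.6]
opening: 0.69
grasp_force: 66.7
```

```bash
python3 f.py
```

```text
F along,lat,z -10.624386063150197 1.1209546264657448 10.796769581094829 press est 0.007882046029564979 lat -0.0009488673900479618 24.2333 0.6896685043758011 rot [-0.00744018 -0.00332222 -0.9999668 ]
wrist 0.97 0.0058676009490045075 -0.0004084211736950132
top 0.38 0.016639840990046156 -0.007919585164422413
side 0.47 0.0008143056693568681 -0.023517434406840582
```

Push is 10.6 N at about 7.9 mm, steady. Handing in.

```bash
python3 -c "
from cell import *
print(hand_in())"
```

```text
the job is handed in; nothing more can be done
None
```

I handed the job in at about 24 s: the middle stopper is home in the flask, and I am still holding the flask in both faces of the V with a push of about 10.6 N, the block back about 7.9 mm (estimated from arm position; the arm leans about 0.5°).

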